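# Clear the dish and hold the pipette over it

## Robot

A 7-joint arm with a two-finger parallel gripper is mounted at the origin on the work surface. World frame = base frame: x ahead of the robot, y to its left, z up, the work surface at z = 0. Lengths are in m, angles in rad, forces in N, time in s.
With the tool pointing down it reaches from about 0.4 to 0.875 m from the base axis. Payload 19.3 kg.
Tool frame: the origin (TCP) lies at the very end of the fingers, on their centre line; the grasp point (between the pads) lies 19 mm behind it; z points along the fingers, y is the line along which they close (so a half turn about z gives the same grasp; the last joint's range is limited). The gripper opens to 85 mm and grips with 20 to 120 N. Pads are 22 mm wide; open, the fingers measure 114 mm over their backs; the gripper's body (76 mm by 85 mm) begins 54 mm behind the grasp point. The pads swing forward as they close: fully open they stand 13 mm farther back than shut.
Start: joints at [-1.365, 0.521, -0.036, 1.599, 0.021, 1.021, -0.113], TCP at [0.17, 0.601, 0.231] pointing down, gripper open.
Joint ranges: [-2.91, 2.91], [-0.3, 2.13], [-1.5, 1.42], [0.17, 2.43], [-1.26, 4.41], [0.16, 1.93], [-2.52, 2.52]. Speed limits (rad/s): [1.89, 1.89, 2.39, 2.39, 3.01, 3.01, 3.01].

## Interface

Orientations are given as [roll, pitch, yaw] about the fixed x, y, z axes, in that order (R = Rz(yaw) Ry(pitch) Rx(roll)).
In Python, from workcell import bot gives the robot as it stands.
- The arm moves only by the shell command python3 -m crank 'ROWS' [FORCE]. ROWS is a JSON object of lists of equal length, an entry for each row: "travel": the shift along the world's x, y, z in cm, a list of three; "turn": the turn, a rotation vector about the world's x, y, z in degrees, a list of three; "gripper": the closure, from 0 (fully open) to 1 (shut). A call has exactly 5 rows; each row is the pose to reach, as a shift and turn from the pose commanded when the call began; what a row does not reach only later rows make up. A row lasts 1/10 s, in which the tool goes at most 50 mm and 8.59 degrees, less where a joint would pass 70% of its speed; a pose out of reach is approached as far as the arm can. A call with a gripper value outside its range is refused whole. The fingers move at their own pace and stop on an object; FORCE is the grip in N (left out, the last holds). Time passes only in rows, so rows that repeat a pose let the fingers close, or fill a call up. It gives the time, the measured TCP pose, the force, the opening and the grip force at its end, in the units of the state.
- bot.observe(): the state, without advancing time (a new reading comes with each control period).
- bot.grab_frame(name): name is "scene" or "top" or "wrist"; returns a dict with "pixels" (400x640x3 uint8, red, green, blue), "fx", "fy", "cx", "cy" (pixels), "extrinsics" (4x4, takes a point from world to camera coordinates). Camera axes: x right, y down, z forward; pixel columns grow to the right and rows downward; lengths in m; the calibration is good to about 2 mm. The wrist camera is an equidistant fisheye: a pixel r from the principal point sees the ray r / f radians off the axis. A picture is of the moment at which its call begins. There is no depth.
- bot.job_done(): hands the job in; it is judged then, once.
The state is a dict: "clock": time; "qpos": joint angles; "qd": joint speeds; "joint_efforts": joint torques, N m; "position": TCP position; "tool_rot": TCP orientation; "force": force on the tool from outside, world axes, zero at the start; "moment": the same for the moment, N m; "grip_width": finger opening in m; "finger_force": force on a finger pad.
Only numpy, scipy, OpenCV 4.12 (cv2) and the standard library are available. Lean on these libraries where they do the work, as an engineer would, in place of code of your own. Each camera call takes 0.05 s, during which the arm holds its last target. There are 200 camera calls.

## Task

The spatula left across the white porcelain dish is in the way of dosing: first lay it gently down flat and lengthwise, blade either way, in the middle of the tray's empty green-lined compartment and let go of it. Then lift the pipette out of its stand, carry it over the vial rack, the tray and the amber bottle, higher than they are, without knocking anything over or shoving it out of place, and finish still holding it upright and motionless with its tip centred over the middle of the dish, about one centimetre above the level of the rim and touching nothing; do not let go of it at the end, and leave the dish where it stands.

Things in the scene. Friction and masses are not known exactly. Their poses are not given: they have to be found in the camera images.
- spatula: double-ended lab spatula, 180 mm long (x), about 35 g, lying across the rim of the dish at the start. The middle 90 mm is a blue handle 12 mm wide (y) and 12 mm tall; steel blades 45 mm long, 3 mm thick at both ends, 10 mm wide at +x, 7 mm at -x. Flat underside. Origin: middle of the underside, under the centre of mass; z up
- dish: loose white porcelain dish, round and open, rim radius 48 mm, 55 mm tall, wall 5 mm, standing on the bench, about 300 g. Origin: centre of its underside; z up
- dish_rim (a point): centre of the dish's mouth, level with the rim, 55 mm above the bench
- tray: fixed steel instrument tray, 220 mm (x) by 148 mm (y), 20 mm tall, 4 mm walls and floor, divided by one wall along its x into two long compartments, each 212 by 68 mm: one holds the brush, the other is empty with a green liner. Origin: centre of its underside
- liner: thin green sheet (205 by 60 mm, 0.6 mm, only a marking, has no thickness to touch) on the floor of the empty compartment, where the spatula belongs. Origin: centre of the compartment's floor, 4 mm above the bench; x along the compartment's length, z up
- pipette: short pipette, 172 mm tall, about 90 g, upright in its stand at the start. Origin: lower end of the tip; z runs up along it. From there up: yellow tapering tip (radius 2.5 to 5 mm) to 45 mm, white shaft (radius 7) to 95 mm, white handle block 28 (x) by 24 mm (y) to 160 mm, red button (radius 8) to 172 mm. Grip the block at about 140 mm
- pipette_tip (a point): the lower end of the pipette's tip (same point as the pipette's origin)
- stand: fixed pale metal block 70 by 70 mm, 110 mm tall, with an 18 mm hole straight down its middle, in which the pipette hangs by the underside of its handle block, tip 15 mm above the bench; lift it straight up until the tip is above the block. Origin: centre of its underside
- rack: loose vial rack, 160 mm (x) by 40 mm (y), with four capped vials, 82 mm tall over all, standing between stand and tray. Origin: centre of its underside
- amber: loose amber bottle with white cap, radius 25 mm, 110 mm tall, between tray and dish. Origin: centre of its underside
- brush: bench brush 170 mm long lying along the tray's other compartment; leave it there
- flask: loose glass flask 150 mm tall, base radius 34 mm, farther back on the bench; origin under its centre
- jar: loose white-capped jar, radius 30 mm, 70 mm tall, farther back; origin under its centre
- beaker: loose glass beaker, radius 33 mm, 80 mm tall, farther back; origin under its centre

How it is judged:
By the outcome, as a careful person would: the job done as asked, in the order asked, and still so for the second after the job is handed in, while the arm keeps its last pose, push and grip.
It also fails if it takes over 61 s, if anything falls off the work surface, if the arm or the gripper's body presses on something with over 40 N, if the wrist force passes 120 N, or if a joint passes its speed limit or range.

## Working session

There is one attempt and no reset: what is moved stays moved. The work goes in short steps, Python scripts to look and compute and a shell command to move; the robot and the scene stay as the last step left them, time stands still between calls to the robot, and variables do not carry over. Pictures are saved under pics/ and viewed, at most 12 in all, crops included, and the job is handed in when it is done.

```bash
mkdir -p pics; ls; cat > h.py <<'E'
import numpy as np, cv2
from workcell import bot
def grab(n,save=None):
    f=bot.grab_frame(n); f['pixels']=np.asarray(f['pixels'])
    if save: cv2.imwrite('pics/'+save,f['pixels'][:,:,::-1])
    return f
def ray(f,u,v,fish=False):
    E=np.array(f['extrinsics']);R,t=E[:3,:3],E[:3,3]
    x=(u-f['cx'])/f['fx'];y=(v-f['cy'])/f['fy']
    if fish:
        r=np.hypot(x,y);s=np.sin(r)/max(r,1e-9);d=np.array([x*s,y*s,np.cos(r)])
    else: d=np.array([x,y,1.])
    return -R.T@t,R.T@d
def onz(f,u,v,z,fish=False):
    c,d=ray(f,u,v,fish);return c+d*(z-c[2])/d[2]
def proj(f,p):
    E=np.array(f['extrinsics']);q=E[:3,:3]@p+E[:3,3];return q[0]/q[2]*f['fx']+f['cx'],q[1]/q[2]*f['fy']+f['cy']
E
python3 - <<'E'
from h import *
import pickle
o=bot.observe();print(o)
fs={}
for n in('scene','top'):
    f=grab(n,n+'0.png');fs[n]=f;print(n,f['fx'],ray(f,f['cx'],f['cy']))
pickle.dump(fs,open('f0.pkl','wb'))
E
```

```text
pics
{'clock': 0.0, 'qpos': array([-1.36519931,  0.5220453 , -0.03630645,  1.59998769,  0.02119963,
        1.0211248 , -0.11281809]), 'qd': array([-1.56869638e-03, -4.45171887e-04,  1.66932842e-03,  6.50584327e-04,
        3.93694507e-04,  1.98643198e-03, -7.86207391e-06]), 'joint_efforts': array([ 1.02288239e-03, -9.27113271e+01,  1.98077068e+00, -3.69916248e+01,
        1.79238390e-02,  8.47980904e-03, -5.36359096e-06]), 'position': array([0.17015133, 0.60103951, 0.23071376]), 'tool_rot': array([-3.14041629e+00,  9.50616245e-05,  2.86574890e+00]), 'force': array([ 0.04422122,  0.33331464, -0.4419004 ]), 'moment': array([ 0.00681671,  0.03137765, -0.01816045]), 'finger_force': 0.0, 'grip_width': 0.08552618614187027}
scene 379.39952221543587 (array([1.30637638, 0.08139079, 0.60613738]), array([-0.81224659, -0.06069499, -0.58014792]))
top 425.015613147934 (array([0.51249793, 0.01686638, 1.18918629]), array([ 0.05977622, -0.00669195, -0.99818937]))
```

View pics/top0.png

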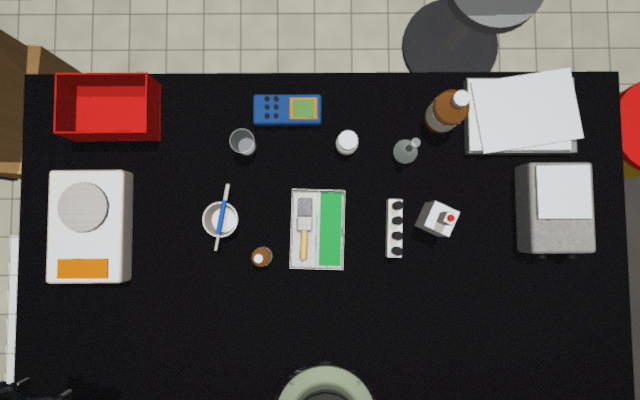

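View pics/scene0.png

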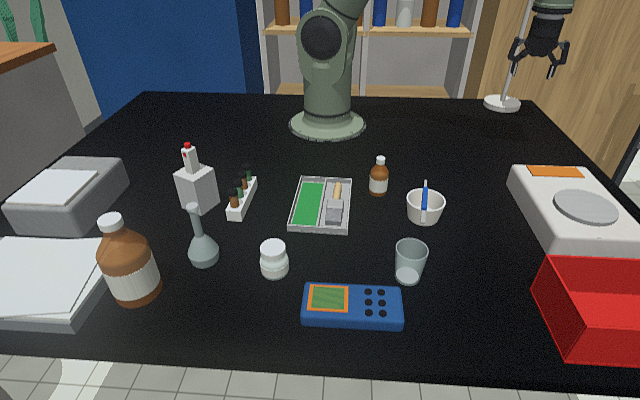

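The top view shows the dish at about (220,219) with the spatula across it from (216,249) to (227,185). The green liner is at (331,229), the rack at (395,228), the stand at (438,219) with the red button at (451,218), and the amber bottle at (262,257). Next I'll turn these into positions.

```bash
python3 - <<'E'
from h import *
import pickle
fs=pickle.load(open('f0.pkl','rb'));f=fs['top'];s=fs['scene']
def mask(g,lo,hi,box):
    hsv=cv2.cvtColor(g['pixels'],cv2.COLOR_RGB2HSV);m=cv2.inRange(hsv,lo,hi);k=np.zeros_like(m);u0,v0,u1,v1=box;k[v0:v1,u0:u1]=m[v0:v1,u0:u1];return k
def rect(m):
    p=np.argwhere(m)[:,::-1].astype(np.float32);return cv2.minAreaRect(p),len(p)
def show(n,g,m,z):
    (c,wh,a),k=rect(m);b=cv2.boxPoints((c,wh,a));W=np.array([onz(g,*q,z)[:2] for q in b])
    e=[W[1]-W[0],W[2]-W[1]];L=[np.linalg.norm(x) for x in e];i=int(np.argmax(L))
    print(n,'px',np.round(c,1),k,'xy',np.round(onz(g,*c,z)[:2],4),'size',np.round(L,4),'longyaw',round(np.degrees(np.arctan2(e[i][1],e[i][0])),1))
show('liner',f,mask(f,(45,80,60),(75,255,255),(310,180,350,275)),.0046)
show('liner_s',s,mask(s,(45,80,60),(75,255,255),(285,170,360,240)),.0046)
show('handle',f,mask(f,(100,120,60),(125,255,255),(195,180,245,255)),.067)
show('spat',f,mask(f,(0,0,60),(180,255,255),(195,180,245,255)),.057)
show('rack',f,mask(f,(0,0,120),(180,60,255),(383,190,408,265)),.03)
show('redbtn',f,mask(f,(0,120,60),(8,255,255),(440,205,462,230))|mask(f,(172,120,60),(180,255,255),(440,205,462,230)),.187)
show('redbtn_s',s,mask(s,(0,120,60),(8,255,255),(175,135,200,155))|mask(s,(172,120,60),(180,255,255),(175,135,200,155)),.187-.004)
def crop(g,u0,v0,u1,v1,w,h): return cv2.resize(g['pixels'][v0:v1,u0:u1,::-1],(w,h),interpolation=cv2.INTER_CUBIC)
a=crop(f,190,175,270,275,320,400);b=crop(f,380,180,480,260,400,320)
c=crop(s,160,130,270,230,440,400);d=crop(s,360,140,460,240,360,200)
im=np.zeros((600,800,3),np.uint8)
im[:300,:240]=crop(f,190,175,270,275,240,300);im[:300,250:625]=crop(f,380,180,480,260,375,300)
im[300:,:330]=crop(s,160,130,270,230,330,300);im[300:,350:650]=crop(s,360,140,460,240,300,300)
cv2.imwrite('pics/c1.png',im)
E
```

```text
liner px [330.  228.5] 1518 xy [ 0.5097 -0.0185] size [0.2033 0.0582] longyaw -2.1
liner_s px [307.4 203.3] 942 xy [ 0.5088 -0.0185] size [0.1971 0.071 ] longyaw -179.0
handle px [221.  216.7] 142 xy [0.5431 0.2707] size [0.0878 0.0135] longyaw -8.5
spat px [221.6 216.6] 1243 xy [0.5437 0.2713] size [0.1615 0.098 ] longyaw -39.6
rack px [394.5 227.5] 631 xy [ 0.5111 -0.1934] size [0.0411 0.1606] longyaw 178.9
redbtn px [450.5 217.5] 30 xy [ 0.5339 -0.2978] size [0.0118 0.0118] longyaw -90.4
redbtn_s px [186.7 147.7] 45 xy [ 0.5499 -0.2916] size [0.0665 0.0163] longyaw -161.5
```

View pics/c1.png

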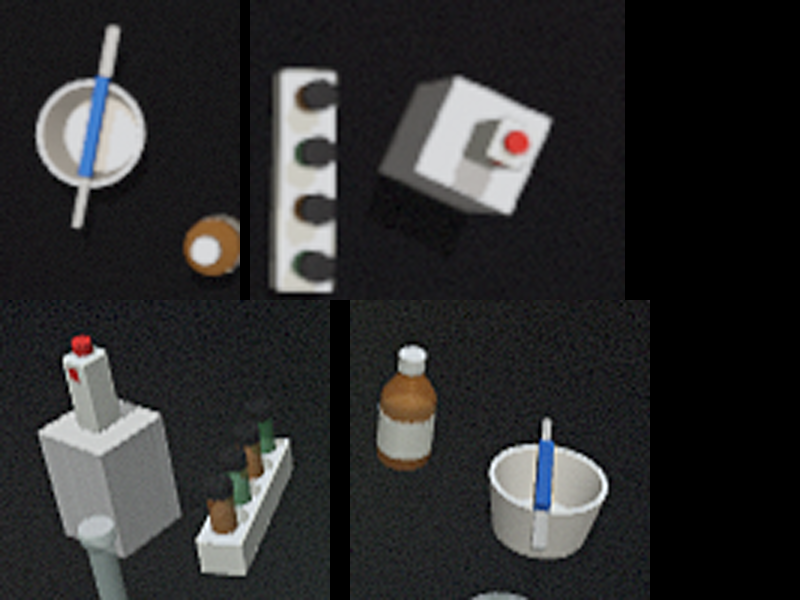

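The crop shows the handle inside the dish's mouth and the stand turned by roughly 30°. The handle measures 88 x 13.5 mm and the liner 203 x 58 mm, which agree with the sizes given. I'll move over the dish and refine from there.

```bash
python3 -m crank '{"travel":[[5,-4,0],[10,-8.5,0],[14,-12.5,0],[18,-16,0],[20,-18,0]],"turn":[[0,0,2],[0,0,4],[0,0,7],[0,0,7],[0,0,7]],"gripper":[0.2,0.3,0.4,0.4,0.4]}' 30
python3 -m crank '{"travel":[[4,-4,0],[8,-8,-1],[12,-11,-3],[17.3,-15,-5],[17.3,-15,-5]],"turn":[[0,0,0],[0,0,0],[0,0,0],[0,0,0],[0,0,0]],"gripper":[0.4,0.4,0.4,0.4,0.4]}'
python3 - <<'E'
from h import *
f=grab('wrist','w1.png');o=bot.observe();print(o['position'],o['tool_rot'],o['grip_width'],f['fx'],ray(f,f['cx'],f['cy']))
E
```

```text
clock: 0.6
position: [0.3574, 0.4329, 0.2312]
tool_rot: [-3.141, -0.0, 2.988]
force: [0.5, 0.8, -0.2]
grip_width: 0.0513
finger_force: 0.0
clock: 1.1
position: [0.5311, 0.2818, 0.1802]
tool_rot: [-3.14, -0.0, 2.986]
force: [-0.5, 1.4, -0.3]
grip_width: 0.051
finger_force: 0.0
[0.53443594 0.27736788 0.17867921] [-3.13766107e+00  7.63697939e-04  2.98147833e+00] 0.051262935217046106 309.70691628693146 (array([0.4578943 , 0.2932979 , 0.32231455]), array([ 0.28830032, -0.04631015, -0.95641952]))
```

View pics/w1.png

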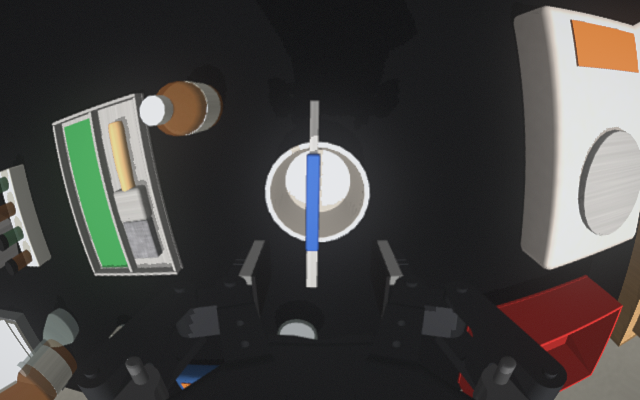

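The wrist view shows the blue handle from (314,153) to (312,250), between the fingers, with the dish rim centred near (318,191). I'll measure both from this frame and also get finer values for the dish and tray.

```bash
cat >> h.py <<'E'
def mask(g,lo,hi,box):
    hsv=cv2.cvtColor(g['pixels'],cv2.COLOR_RGB2HSV);m=cv2.inRange(hsv,lo,hi);k=np.zeros_like(m);u0,v0,u1,v1=box;k[v0:v1,u0:u1]=m[v0:v1,u0:u1];return k
def wrect(g,m,z,fish=False):
    p=np.argwhere(m)[:,::-1];W=np.array([onz(g,u,v,z,fish)[:2] for u,v in p])
    (c,wh,a)=cv2.minAreaRect((W*1000).astype(np.float32));b=cv2.boxPoints((c,wh,a));e=max([b[1]-b[0],b[2]-b[1]],key=np.linalg.norm)
    q=W-W.mean(0);w,V=np.linalg.eigh(q.T@q);
    return 'centre',np.round(c,1),'size',np.round(wh,1),'rectyaw',round(np.degrees(np.arctan2(e[1],e[0]))%180,1),'pcayaw',round(np.degrees(np.arctan2(V[1,1],V[0,1]))%180,1),'mean',np.round(W.mean(0)*1000,1)
def circ(g,m,z,fish=False):
    c=max(cv2.findContours(m,cv2.RETR_EXTERNAL,cv2.CHAIN_APPROX_NONE)[0],key=cv2.contourArea);h=c[:,0]
    W=np.array([onz(g,u,v,z,fish)[:2] for u,v in h])
    for _ in range(8):
        s=np.linalg.lstsq(np.c_[2*W,np.ones(len(W))],(W**2).sum(1),rcond=None)[0];r=np.sqrt(s[2]+s[:2]@s[:2])
        d=abs(np.hypot(*(W-s[:2]).T)-r);W=W[d<max(np.percentile(d,90),.0015)]
    return 'circle',np.round(s[:2]*1000,1),'r',round(r*1000,1),len(W)
E
python3 - <<'E'
from h import *
f=grab('wrist');o=bot.observe();print(o['position'],o['tool_rot'])
print('handle',*wrect(f,mask(f,(100,120,60),(125,255,255),(260,100,370,290)),.067,True))
print('liner',*wrect(f,mask(f,(45,80,60),(75,255,255),(50,80,170,280)),.004,True))
m=mask(f,(0,0,90),(180,90,255),(262,138,374,245))
m[:,307:321]=0
m2=m|mask(f,(100,120,60),(125,255,255),(260,138,370,245)); m2=cv2.morphologyEx(m2,cv2.MORPH_CLOSE,np.ones((9,9)))
print('dish',circ(f,m2,.055,True))
import pickle
fs=pickle.load(open('f0.pkl','rb'));t=fs['top']
print('handle top',*wrect(t,mask(t,(100,120,60),(125,255,255),(195,180,245,255)),.067))
print('liner top',*wrect(t,mask(t,(45,80,60),(75,255,255),(310,180,350,275)),.004))
m=mask(t,(0,0,60),(180,255,255),(195,195,245,245));m=cv2.morphologyEx(m,cv2.MORPH_OPEN,np.ones((7,7)))
print('dish top',circ(t,m,.055))
E
```

```text
[0.53219309 0.27964642 0.17936439] [-3.13834285e+00 -2.71420392e-04  2.98165713e+00]
handle centre [541.1 272.1] size [12.7 88.3] rectyaw 170.4 pcayaw 169.6 mean [539.7 273. ]
liner centre [508.8 -21.7] size [ 51.9 204.4] rectyaw 178.0 pcayaw 177.9 mean [505.3 -20.7]
dish ('circle', array([535.7, 277.5]), 'r', np.float64(47.4), 272)
handle top centre [543.2 270.6] size [13.5 87.8] rectyaw 171.5 pcayaw 170.3 mean [543.8 270.7]
liner top centre [510.3 -18.4] size [ 57.8 203.4] rectyaw 177.9 pcayaw 178.0 mean [509.9 -18.3]
dish top ('circle', array([537.8, 276.5]), 'r', np.float64(48.4), 101)
```

```bash
python3 -m crank '{"travel":[[0,0,0],[0,0,0],[0,0,0],[0,0,0],[0,0,0]],"turn":[[0,0,0],[0,0,0],[0,0,0],[0,0,0],[0,0,0]],"gripper":[0.4,0.4,0.4,0.4,0.4]}'
python3 - <<'E'
from h import *
for i in range(3):
    f=grab('wrist');o=bot.observe();print(o['position'],np.degrees(o['tool_rot']))
    print('handle',*wrect(f,mask(f,(100,120,60),(125,255,255),(260,100,370,290)),.067,True))
E
```

```text
clock: 1.7
position: [0.529, 0.2851, 0.1815]
tool_rot: [3.141, 0.0, 2.989]
force: [0.1, 0.4, -0.6]
grip_width: 0.0513
finger_force: 0.0
[0.52901168 0.28495707 0.18149505] [1.79987085e+02 9.43334563e-03 1.71234000e+02]
handle centre [541.  272.5] size [11.1 88.7] rectyaw 170.1 pcayaw 169.8 mean [538.9 273.1]
[0.5291238  0.28481521 0.18143848] [1.79992997e+02 8.32573886e-03 1.71220819e+02]
handle centre [540.6 272.7] size [11.1 87.7] rectyaw 169.7 pcayaw 169.6 mean [539.3 273. ]
[0.52916052 0.28474686 0.18142266] [1.79991959e+02 6.50686114e-03 1.71210148e+02]
handle centre [540.7 272.8] size [11.2 87.8] rectyaw 169.4 pcayaw 169.4 mean [539.3 273. ]
```

```bash
python3 -m crank '{"travel":[[1.3,-1.3,-2],[1.3,-1.3,-4.5],[1.3,-1.3,-6.5],[1.3,-1.3,-8],[1.3,-1.3,-8]],"turn":[[0,0,-1.3],[0,0,-1.3],[0,0,-1.3],[0,0,-1.3],[0,0,-1.3]],"gripper":[0.4,0.4,0.4,0.4,0.4]}'
python3 -m crank '{"travel":[[0,0,-1],[0,0,-2],[0,0,-3],[0,0,-3],[0,0,-3]],"turn":[[0,0,0],[0,0,0],[0,0,0],[0,0,0],[0,0,0]],"gripper":[0.4,0.4,0.4,0.4,0.4]}'
python3 - <<'E'
from h import *
f=grab('wrist','w2.png');o=bot.observe();print(o['position'],np.degrees(o['tool_rot']),o['force'])
print('handle',*wrect(f,mask(f,(100,120,60),(125,255,255),(220,50,420,330)),.067,True))
E
```

```text
clock: 2.35
position: [0.5414, 0.2712, 0.0996]
tool_rot: [-3.14, -0.002, 2.965]
force: [-0.9, 0.1, -0.9]
grip_width: 0.051
finger_force: 0.0
clock: 2.85
position: [0.5422, 0.2715, 0.0712]
tool_rot: [-3.141, -0.0, 2.965]
force: [0.1, -0.2, 0.3]
grip_width: 0.0513
finger_force: 0.0
[0.54240099 0.27160227 0.07150969] [1.79993084e+02 1.11951611e-02 1.69893314e+02] [ 0.21023913 -0.21519498  0.84754635]
handle centre [540.8 273.1] size [11.8 88.3] rectyaw 169.3 pcayaw 169.7 mean [536.9 273.3]
```

View pics/w2.png

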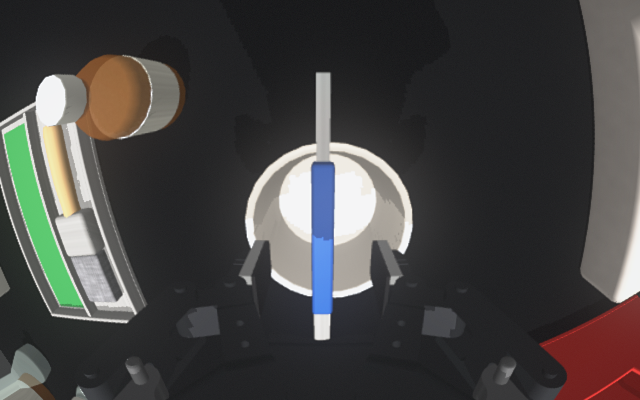

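The handle at (323,238) is centred between the fingers, at u = 268 and 375. I'll go down and close.

```bash
python3 -m crank '{"travel":[[0,0.05,-0.7],[0,0.05,-1.35],[0,0.05,-1.35],[0,0.05,-1.35],[0,0.05,-1.35]],"turn":[[0,0,0],[0,0,0],[0,0,0],[0,0,0],[0,0,0]],"gripper":[0.4,0.4,0.6,0.75,0.85]}' 30
python3 -m crank '{"travel":[[0,0,0],[0,0,0],[0,0,0],[0,0,0],[0,0,0]],"turn":[[0,0,0],[0,0,0],[0,0,0],[0,0,0],[0,0,0]],"gripper":[1,1,1,1,1]}' 30
```

```text
clock: 3.4
position: [0.5423, 0.2721, 0.0579]
tool_rot: [3.142, 0.0, 2.965]
force: [-0.3, 0.0, 0.2]
grip_width: 0.0128
finger_force: 0.0
clock: 3.9
position: [0.5424, 0.2721, 0.058]
tool_rot: [3.141, 0.0, 2.965]
force: [-0.4, 0.0, 5.2]
grip_width: 0.011
finger_force: 31.6
```

```bash
python3 -m crank '{"travel":[[0,0,0.5],[0,0,2],[0,0,5],[0,0,9],[0,0,12]],"turn":[[0,0,0],[0,0,0],[0,0,0],[0,0,0],[0,0,0]],"gripper":[1,1,1,1,1]}'
python3 -m crank '{"travel":[[-0.5,-4,0],[-1,-8,0],[-1.5,-12,0],[-2,-16,0],[-2.5,-20,0]],"turn":[[0,0,2],[0,0,4],[0,0,6],[0,0,8],[0,0,8]],"gripper":[1,1,1,1,1]}'
python3 -m crank '{"travel":[[0,-4,0],[0,-7,0],[0,-8,0],[0,-8,0],[0,-8,0]],"turn":[[0,0,0],[0,0,0],[0,0,0],[0,0,0],[0,0,0]],"gripper":[1,1,1,1,1]}'
python3 - <<'E'
from h import *
f=grab('wrist','w3.png');o=bot.observe();print(o['position'],np.degrees(o['tool_rot']),o['force'])
print('handle',*wrect(f,mask(f,(100,120,60),(125,255,255),(220,50,420,330)),o['position'][2]+.009,True))
print('liner',*wrect(f,mask(f,(45,80,60),(75,255,255),(150,0,500,400)),.004,True))
E
```

```text
clock: 4.4
position: [0.5426, 0.2721, 0.1811]
tool_rot: [3.14, 0.001, 2.965]
force: [0.3, 0.4, -0.6]
grip_width: 0.0112
finger_force: 31.0
clock: 4.9
position: [0.5169, 0.0705, 0.179]
tool_rot: [3.141, 0.001, 3.106]
force: [0.7, 0.1, -0.0]
grip_width: 0.0109
finger_force: 31.0
clock: 5.4
position: [0.5174, -0.0069, 0.1782]
tool_rot: [3.141, 0.0, 3.106]
force: [-0.5, 0.4, 0.4]
grip_width: 0.0108
finger_force: 31.0
[ 0.51738599 -0.00646411  0.17810853] [1.79965988e+02 1.74393687e-02 1.77985888e+02] [-0.02760027 -0.32064029 -0.49793986]
handle centre [515.3  -6.6] size [12.4 88.8] rectyaw 177.5 pcayaw 178.0 mean [510.7  -6.8]
liner centre [503.3 -17.5] size [ 59.5 192.9] rectyaw 177.9 pcayaw 174.4 mean [487.9 -23.4]
```

View pics/w3.png

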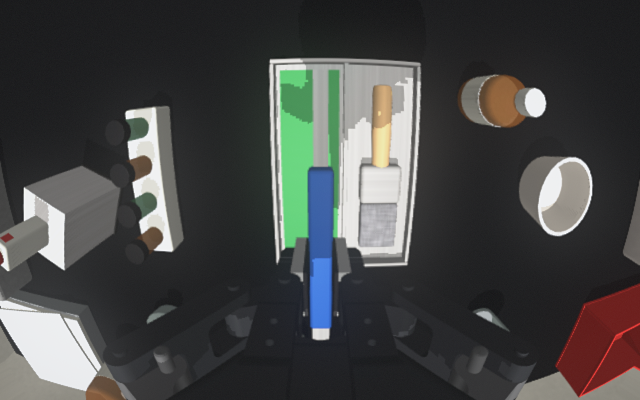

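The spatula is held level at (320,245) and parallel to the tray. I'll correct x and y and go down.

```bash
python3 -m crank '{"travel":[[-0.6,-1.2,-3],[-0.6,-1.2,-6],[-0.6,-1.2,-9],[-0.6,-1.2,-11],[-0.6,-1.2,-12]],"turn":[[0,0,0],[0,0,0],[0,0,0],[0,0,0],[0,0,0]],"gripper":[1,1,1,1,1]}'
python3 -m crank '{"travel":[[0,0,-0.5],[0,0,-0.7],[0,0,-0.7],[0,0,-0.7],[0,0,-0.7]],"turn":[[0,0,0],[0,0,0],[0,0,0],[0,0,0],[0,0,0]],"gripper":[1,1,1,1,1]}'
python3 - <<'E'
from h import *
f=grab('wrist','w4.png');t=grab('top');o=bot.observe();print(o['position'],np.degrees(o['tool_rot']),o['force'])
h=o['position'][2]+.009
print('handle',*wrect(f,mask(f,(100,120,60),(125,255,255),(220,50,420,330)),h,True))
m=mask(f,(45,80,60),(75,255,255),(150,0,500,400))
v,u=np.nonzero(m)
for r in range(v.min(),v.max(),25):
    q=u[v==r]; print(r,q.min(),q.max(),onz(f,q.min(),r,.004,True)[:2],onz(f,q.max(),r,.004,True)[:2])
E
```

```text
clock: 5.95
position: [0.5106, -0.0185, 0.0562]
tool_rot: [3.141, -0.002, 3.107]
force: [-0.0, 0.0, -0.2]
grip_width: 0.0109
finger_force: 31.0
clock: 6.45
position: [0.5116, -0.02, 0.0514]
tool_rot: [3.142, 0.001, 3.105]
force: [0.1, -0.3, -0.3]
grip_width: 0.0108
finger_force: 31.0
[ 0.51147128 -0.01995346  0.05117952] [1.79997346e+02 3.68245944e-02 1.77891971e+02] [0.29540255 0.30311994 0.07468215]
handle centre [509.3 -20. ] size [12.  89.4] rectyaw 178.3 pcayaw 178.0 mean [504.2 -19.8]
55 285 355 [ 0.40574927 -0.03736828] [0.40732155 0.00464736]
80 275 372 [ 0.42090001 -0.04405995] [0.42292049 0.01449023]
105 275 372 [ 0.43631118 -0.04479646] [0.43837741 0.01410426]
130 276 372 [ 0.45175642 -0.04503423] [0.45384158 0.01385764]
155 276 371 [ 0.46736468 -0.04601795] [0.46950537 0.01311446]
180 277 370 [ 0.48341931 -0.04650931] [0.48558879 0.01248845]
205 278 369 [ 0.50012352 -0.04714213] [0.50233245 0.0119772 ]
230 280 368 [ 0.51777254 -0.04725922] [0.52001541 0.01158203]
255 361 366 [0.53873455 0.00709788] [0.53893434 0.01060502]Traceback (most recent call last):
  File "<stdin>", line 8, in <module>
    return umr_minimum(a, axis, None, out, keepdims, initial, where)
ValueError: zero-size array to reduction operation minimum which has no identity
```

View pics/w4.png

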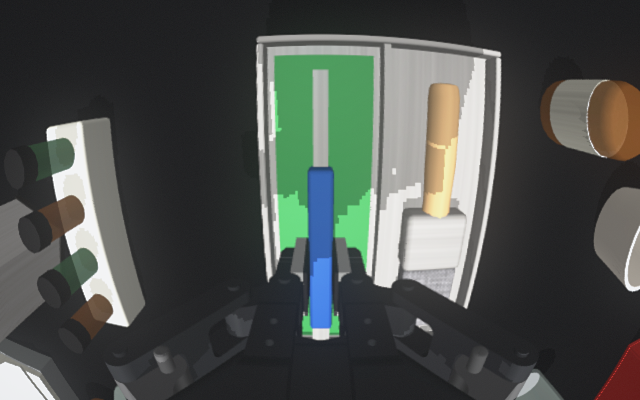

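The spatula, at u = 320, is over the green compartment (u 275–372). The image puts the liner's centre about 2 mm toward +y, so I'll correct that while lowering.

```bash
python3 -m crank '{"travel":[[-0.1,0.2,-1],[-0.1,0.2,-2.2],[-0.1,0.2,-3.3],[-0.1,0.2,-3.8],[-0.1,0.2,-4]],"turn":[[0,0,0],[0,0,0],[0,0,0],[0,0,0],[0,0,0]],"gripper":[1,1,1,1,1]}'
python3 -m crank '{"travel":[[0,0,-0.1],[0,0,-0.2],[0,0,-0.25],[0,0,-0.3],[0,0,-0.3]],"turn":[[0,0,0],[0,0,0],[0,0,0],[0,0,0],[0,0,0]],"gripper":[1,1,1,1,1]}'
```

```text
clock: 7.05
position: [0.5098, -0.018, 0.0098]
tool_rot: [-3.141, -0.001, 3.105]
force: [-0.1, -0.3, 0.0]
grip_width: 0.0113
finger_force: 31.0
clock: 7.55
position: [0.5103, -0.0179, 0.0079]
tool_rot: [3.142, 0.0, 3.105]
force: [-0.1, 0.4, -0.1]
grip_width: 0.011
finger_force: 31.0
```

```bash
python3 -m crank '{"travel":[[0,0,-0.05],[0,0,-0.05],[0,0,-0.1],[0,0,-0.1],[0,0,-0.1]],"turn":[[0,0,0],[0,0,0],[0,0,0],[0,0,0],[0,0,0]],"gripper":[1,1,1,1,1]}'
```

```text
clock: 8.05
position: [0.5103, -0.018, 0.007]
tool_rot: [-3.142, 0.0, 3.105]
force: [-1.5, -0.4, 5.1]
grip_width: 0.0108
finger_force: 31.7
```

Contact at 5 N. Now release and rise.

```bash
python3 -m crank '{"travel":[[0,0,0],[0,0,0],[0,0,0],[0,0,0],[0,0,0]],"turn":[[0,0,0],[0,0,0],[0,0,0],[0,0,0],[0,0,0]],"gripper":[0.8,0.75,0.72,0.7,0.7]}'
python3 -m crank '{"travel":[[0,0,0.5],[0,0,1.5],[0,0,4],[0,0,8],[0,0,12]],"turn":[[0,0,0],[0,0,0],[0,0,0],[0,0,0],[0,0,0]],"gripper":[0.7,0.7,0.7,0.6,0.4]}'
python3 -m crank '{"travel":[[0,0,4],[0,0,8],[0,0,12],[0,0,14],[0,0,14]],"turn":[[0,0,0],[0,0,0],[0,0,0],[0,0,0],[0,0,0]],"gripper":[0,0,0,0,0]}'
python3 - <<'E'
from h import *
import pickle
f=grab('wrist','w5.png');t=grab('top');s=grab('scene');pickle.dump((f,t,s),open('f5.pkl','wb'));o=bot.observe();print(o['position'],np.degrees(o['tool_rot']))
print('handle',*wrect(f,mask(f,(100,120,60),(125,255,255),(220,50,420,330)),.016,True))
print('liner',*wrect(f,mask(f,(45,80,60),(75,255,255),(150,0,500,400)),.004,True))
# red button
for n,g,z,box,fi in(('top',t,.187,(440,200,465,232),False),):
    m=mask(g,(0,120,60),(8,255,255),box)|mask(g,(172,120,60),(180,255,255),box);print(n,np.argwhere(m).mean(0)[::-1],*wrect(g,m,z,fi))
E
```

```text
clock: 8.55
position: [0.5103, -0.0179, 0.0067]
tool_rot: [-3.142, -0.0, 3.105]
force: [0.4, 0.1, -0.7]
grip_width: 0.0257
finger_force: 0.0
clock: 9.05
position: [0.5098, -0.018, 0.1287]
tool_rot: [-3.142, -0.0, 3.105]
force: [-0.4, -0.7, -0.4]
grip_width: 0.0474
finger_force: 0.0
clock: 9.55
position: [0.5112, -0.018, 0.2704]
tool_rot: [3.141, 0.005, 3.105]
force: [0.0, 0.0, -0.9]
grip_width: 0.0854
finger_force: 0.0
[ 0.50975948 -0.01798178  0.26654328] [-1.79996752e+02 -2.98657371e-02  1.77895808e+02]
handle centre [653.4   9.5] size [368.5 110.8] rectyaw 23.5 pcayaw 19.0 mean [600.5  14.1]
liner centre [508.8 -17.9] size [ 59.3 203.6] rectyaw 177.9 pcayaw 177.9 mean [503.1 -17.8]
top [450.63333333 217.63333333] centre [ 533.9 -297.8] size [12.  11.8] rectyaw 89.6 pcayaw 133.6 mean [ 533.5 -298.1]
```

View pics/w5.png

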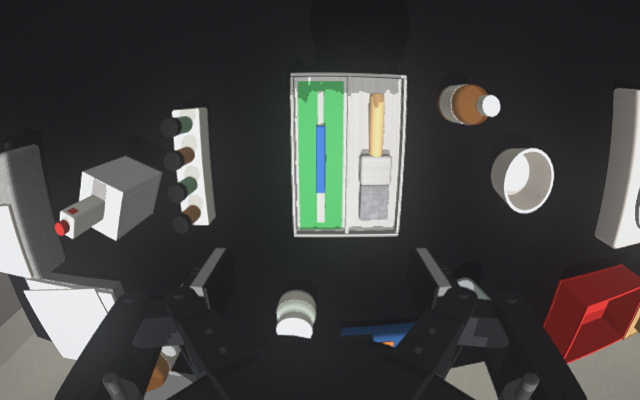

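The spatula lies centred in the liner: u = 320 against the liner's 298–343, and v 92–221 against 80–230. Next, the pipette.

```bash
python3 -m crank '{"travel":[[0.5,-5,0],[1,-10,0],[1.5,-15,0],[2,-19,0],[2.4,-22,0]],"turn":[[0,0,-6],[0,0,-12],[0,0,-18],[0,0,-23],[0,0,-23]],"gripper":[0,0,0,0,0]}'
python3 -m crank '{"travel":[[0,-3,0],[0,-6,0],[0,-6,0],[0,-6,0],[0,-6,0]],"turn":[[0,0,0],[0,0,0],[0,0,0],[0,0,0],[0,0,0]],"gripper":[0,0,0,0,0]}'
python3 - <<'E'
from h import *
import pickle
f=grab('wrist','w6.png');pickle.dump(f,open('f6.pkl','wb'));o=bot.observe();print(o['position'],np.degrees(o['tool_rot']),o['qpos'])
box=(150,30,500,350)
m=mask(f,(0,120,60),(8,255,255),box)|mask(f,(172,120,60),(180,255,255),box)
n,l,st,ce=cv2.connectedComponentsWithStats(m)
for i in range(1,n):
    if st[i,4]>15: print(st[i],ce[i],*wrect(f,(l==i),.187,True))
E
```

```text
clock: 10.2
position: [0.5334, -0.2407, 0.2656]
tool_rot: [-3.14, -0.002, 2.698]
force: [-0.2, 1.2, -0.0]
grip_width: 0.0855
finger_force: 0.0
clock: 10.7
position: [0.5342, -0.2969, 0.2661]
tool_rot: [3.141, -0.001, 2.704]
force: [0.7, -0.7, -0.5]
grip_width: 0.0854
finger_force: 0.0
[ 0.534379   -0.29677455  0.26635577] [ 1.79978270e+02 -5.02172009e-02  1.54970980e+02] [ 0.27072442  0.47360919  0.2032231   1.60585316 -0.10533576  1.07373798
  1.63650618]
[308 192  19  21 300] [316.99 202.35] centre [ 531.4 -298.1] size [14.2 15. ] rectyaw 132.3 pcayaw 155.0 mean [ 531.3 -298.2]
```

View pics/w6.png

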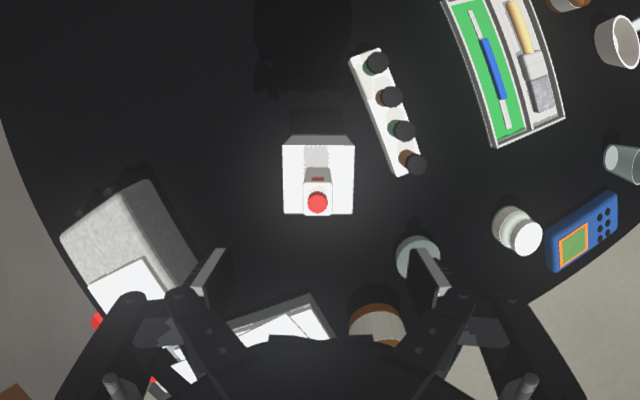

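The stand and block are square to the tool, with the button at (317,202). I'll check how close the flask is before going down.

```bash
python3 - <<'E'
from h import *
import pickle
f,t,s=pickle.load(open('f5.pkl','rb'))
print('flask neck top',onz(t,415,142,.15)[:2],'base',onz(t,403,153,.03)[:2], 'amber',onz(t,259,257,.11)[:2],onz(t,262,257,.06)[:2])
g=pickle.load(open('f6.pkl','rb'))
m=mask(g,(0,0,215),(180,60,255),(270,140,365,218));print('standtop',*wrect(g,cv2.morphologyEx(m,cv2.MORPH_CLOSE,np.ones((25,25))),.110,True))
E
python3 -m crank '{"travel":[[-0.15,-0.1,-1],[-0.15,-0.1,-3],[-0.15,-0.1,-3],[-0.15,-0.1,-3],[-0.15,-0.1,-3]],"turn":[[0,0,0],[0,0,0],[0,0,0],[0,0,0],[0,0,0]],"gripper":[0.2,0.3,0.3,0.3,0.3]}'
```

```text
flask neck top [ 0.72200567 -0.22628827] base [ 0.71580163 -0.22061375] amber [0.43964187 0.16454743] [0.43620131 0.16347994]
standtop centre [ 533.2 -299. ] size [70.  71.1] rectyaw 154.7 pcayaw 166.0 mean [ 532.  -298.4]
clock: 11.25
position: [0.533, -0.299, 0.2375]
tool_rot: [3.142, 0.001, 2.704]
force: [-0.8, -0.1, 0.4]
grip_width: 0.0595
finger_force: 0.0
```

```bash
python3 -m crank '{"travel":[[0,0,-3],[0,0,-6],[0,0,-8.5],[0,0,-10],[0,0,-10]],"turn":[[0,0,0],[0,0,0],[0,0,0],[0,0,0],[0,0,0]],"gripper":[0.3,0.3,0.3,0.3,0.3]}'
python3 -m crank '{"travel":[[0,0,0],[0,0,0],[0,0,0],[0,0,0],[0,0,0]],"turn":[[0,0,0],[0,0,0],[0,0,0],[0,0,0],[0,0,0]],"gripper":[0.5,0.6,1,1,1]}' 40
```

```text
clock: 11.75
position: [0.5322, -0.2986, 0.1357]
tool_rot: [-3.142, -0.002, 2.704]
force: [-0.4, 0.7, 0.0]
grip_width: 0.0598
finger_force: 0.0
clock: 12.25
position: [0.5334, -0.2992, 0.1381]
tool_rot: [3.141, 0.002, 2.703]
force: [-2.3, -0.0, 6.8]
grip_width: 0.0236
finger_force: 38.9
```

It's gripped at 24 mm. Lift straight up.

```bash
python3 -m crank '{"travel":[[0,0,0.5],[0,0,1.5],[0,0,3],[0,0,5],[0,0,7]],"turn":[[0,0,0],[0,0,0],[0,0,0],[0,0,0],[0,0,0]],"gripper":[1,1,1,1,1]}' 50
python3 -m crank '{"travel":[[0,0,2],[0,0,4],[0,0,6],[0,0,8],[0,0,8]],"turn":[[0,0,0],[0,0,0],[0,0,0],[0,0,0],[0,0,0]],"gripper":[1,1,1,1,1]}'
python3 - <<'E'
from h import *
w=grab('wrist','w7.png');s=grab('scene','s7.png');t=grab('top')
im=np.zeros((400,700,3),np.uint8);im[:,:400]=cv2.resize(w['pixels'][120:320,220:420,::-1],(400,400));im[:,400:]=cv2.resize(s['pixels'][60:260,110:260,::-1],(300,400))
cv2.imwrite('pics/c7.png',im);print(bot.observe()['position'],bot.observe()['moment'])
E
```

```text
clock: 12.75
position: [0.5328, -0.2991, 0.2088]
tool_rot: [-3.142, 0.001, 2.703]
force: [-0.2, -0.5, -0.1]
grip_width: 0.0236
finger_force: 49.0
clock: 13.25
position: [0.5336, -0.2996, 0.2907]
tool_rot: [3.141, 0.005, 2.703]
force: [-0.1, -0.1, -0.1]
grip_width: 0.0236
finger_force: 49.0
[ 0.53253103 -0.29878651  0.2868899 ] [ 0.00349211 -0.01138734 -0.01022568]
```

View pics/c7.png

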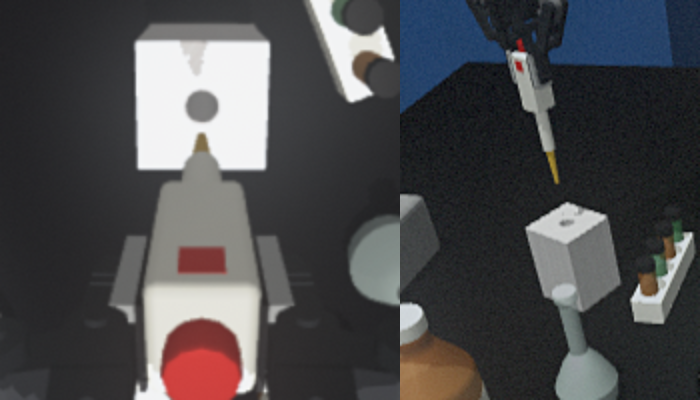

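The pipette is clear of the stand and gripped squarely; tip and hole are in line at u = 201 in the crop. I'll carry it over at tip height of about 16 cm.

```bash
python3 -m crank '{"travel":[[0,2,0],[0,6,0],[0,10,0],[0,14,0],[0,18,0]],"turn":[[0,0,0],[0,0,0],[0,0,0],[0,0,0],[0,0,0]],"gripper":[1,1,1,1,1]}'
python3 -m crank '{"travel":[[0,4,0],[0,8,0],[0,12,0],[0,16,0],[0,20,0]],"turn":[[0,0,0],[0,0,0],[0,0,0],[0,0,0],[0,0,0]],"gripper":[1,1,1,1,1]}'
python3 -m crank '{"travel":[[0,4,0],[0,8,0],[0,11,0],[0,13,0],[0,14,0]],"turn":[[0,0,0],[0,0,0],[0,0,0],[0,0,0],[0,0,0]],"gripper":[1,1,1,1,1]}'
python3 -m crank '{"travel":[[0,0.5,0],[0,0.5,0],[0,0.5,0],[0,0.5,0],[0,0.5,0]],"turn":[[0,0,0],[0,0,0],[0,0,0],[0,0,0],[0,0,0]],"gripper":[1,1,1,1,1]}'
python3 - <<'E'
from h import *
import pickle
f,t,s0=pickle.load(open('f5.pkl','rb'))
m=mask(t,(0,0,60),(180,255,255),(195,195,245,245));m=cv2.morphologyEx(m,cv2.MORPH_OPEN,np.ones((5,5)));print('dish top f5',circ(t,m,.055))
w=grab('wrist','w8.png');s=grab('scene','s8.png');pickle.dump((w,s),open('f8.pkl','wb'))
o=bot.observe();print(o['position'],np.degrees(o['tool_rot']))
im=np.zeros((400,800,3),np.uint8);im[:,:400]=cv2.resize(w['pixels'][100:300,220:420,::-1],(400,400));im[:,400:]=cv2.resize(s['pixels'][50:250,350:550,::-1],(400,400))
cv2.imwrite('pics/c8.png',im)
E
```

```text
clock: 13.9
position: [0.5321, -0.1173, 0.2862]
tool_rot: [-3.141, -0.001, 2.703]
force: [1.5, -0.3, -0.8]
grip_width: 0.0233
finger_force: 49.0
clock: 14.4
position: [0.5321, 0.0826, 0.2863]
tool_rot: [-3.141, -0.001, 2.703]
force: [0.5, -0.4, -1.3]
grip_width: 0.0235
finger_force: 49.0
clock: 14.9
position: [0.5321, 0.2228, 0.286]
tool_rot: [-3.141, -0.001, 2.706]
force: [-0.2, -0.2, -0.4]
grip_width: 0.0237
finger_force: 49.1
clock: 15.4
position: [0.5329, 0.2254, 0.2869]
tool_rot: [-3.142, 0.0, 2.703]
force: [0.1, -0.7, -0.6]
grip_width: 0.0235
finger_force: 49.1
dish top f5 ('circle', array([537.8, 276.5]), 'r', np.float64(48.4), 103)
[0.53284618 0.22565187 0.28686508] [1.79999458e+02 5.67077276e-03 1.54864650e+02]
```

View pics/c8.png

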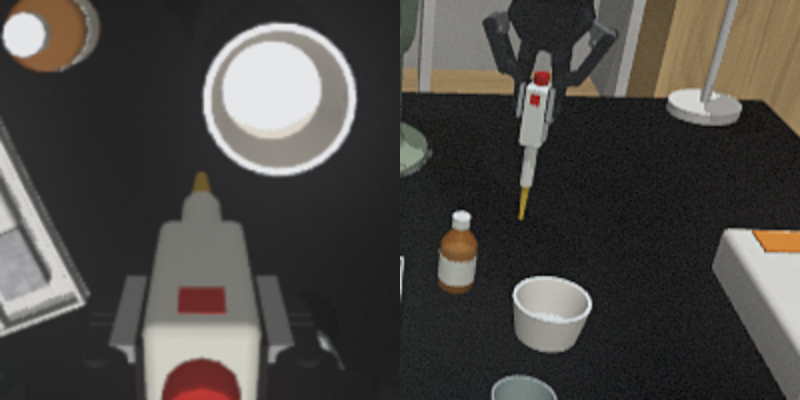

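The tip is free, at wrist (320,186) and scene (410,159), with the dish clear. I'll triangulate the tip and button, fit the dish rim again and work out the offset.

```bash
cat >> h.py <<'E'
def tri(rs):
    A=np.zeros((3,3));b=np.zeros(3)
    for c,d in rs:
        d=d/np.linalg.norm(d);P=np.eye(3)-np.outer(d,d);A+=P;b+=P@c
    x=np.linalg.solve(A,b);return x,[np.linalg.norm(np.cross(x-c,d/np.linalg.norm(d))) for c,d in rs]
def wdish(w,box,z=.055):
    m=mask(w,(0,0,85),(180,80,255),box);m=cv2.morphologyEx(m,cv2.MORPH_CLOSE,np.ones((5,5)));return circ(w,m,z,True)
E
python3 - <<'E'
from h import *
import pickle
w,s=pickle.load(open('f8.pkl','rb'))
ms=mask(s,(15,100,60),(32,255,255),(400,130,435,170));p=np.argwhere(ms)[:,::-1];st=p[p[:,1]>=p[:,1].max()-1].mean(0)+[0,.5]
mw=mask(w,(10,80,30),(32,255,255),(300,170,340,205));q=np.argwhere(mw)[:,::-1];wt=q[q[:,1]<=q[:,1].min()+1].mean(0)-[0,.5]
print('tip px',st,wt,'tip',*tri([ray(s,*st),ray(w,*wt,True)]))
print('scene pred tip z?',bot.observe()['position']-[0,0,.123], 'pred px',proj(s,bot.observe()['position']-[0,0,.123]))
mr=mask(s,(0,120,60),(8,255,255),(405,80,430,96))|mask(s,(172,120,60),(180,255,255),(405,80,430,96));r=np.argwhere(mr).mean(0)[::-1]
print('btn scene',r,mr.sum()//255,'pred',proj(s,bot.observe()['position']+[0,0,.043]))
print('dish',wdish(w,(318,108,402,192)))
# dish in the scene: near rim check
c=np.array([.5365,.277,.055]);print('dish rim pred l/r in scene',proj(s,c+[0,-.048,0]),proj(s,c+[0,.048,0]))
m=mask(s,(0,0,85),(180,80,255),(400,180,450,230));v,u=np.nonzero(m);print('scene dish u',u.min(),u.max(),'v',v.min(),v.max(), 'pred v far',proj(s,c+[-.048,0,0]))
E
```

```text
tip px [410. 159.] [320.5 186.1] tip [0.53099943 0.22668904 0.16181649] [np.float64(0.00025507292242646454), np.float64(0.0002550729224265286)]
scene pred tip z? [0.53284618 0.22565187 0.16386508] pred px (np.float64(409.64277535895434), np.float64(158.59647151272407))
btn scene [420.54901961  88.84313725] 51 pred (np.float64(420.1417549618005), np.float64(88.43834281449087))
dish ('circle', array([535.8, 277.5]), 'r', np.float64(47.7), 220)
dish rim pred l/r in scene (np.float64(405.44853753039945), np.float64(197.71571447855248)) (np.float64(445.0172896710843), np.float64(199.27706821542546))
scene dish u 406 445 v 188 225 pred v far (np.float64(422.4076818605737), np.float64(187.47250022912024))
```

The pipette is upright, and both camera paths give the same offset to the dish centre: +5 mm in x, +51 mm in y. I'll go across first, then down.

```bash
python3 -m crank '{"travel":[[0.1,1.5,0],[0.3,3.5,0],[0.5,4.8,0],[0.5,5.1,0],[0.5,5.1,0]],"turn":[[0,0,0],[0,0,0],[0,0,0],[0,0,0],[0,0,0]],"gripper":[1,1,1,1,1]}'
python3 -m crank '{"travel":[[0,0,-2],[0,0,-4.5],[0,0,-7],[0,0,-8.5],[0,0,-8.8]],"turn":[[0,0,0],[0,0,0],[0,0,0],[0,0,0],[0,0,0]],"gripper":[1,1,1,1,1]}'
python3 -m crank '{"travel":[[0,0,0],[0,0,0],[0,0,0],[0,0,0],[0,0,0]],"turn":[[0,0,0],[0,0,0],[0,0,0],[0,0,0],[0,0,0]],"gripper":[1,1,1,1,1]}'
cat > chk.py <<'E'
from h import *
w=grab('wrist','w9.png');s=grab('scene','s9.png');o=bot.observe();print(o['position'],np.degrees(o['tool_rot']),o['force'])
ms=mask(s,(15,100,60),(32,255,255),(400,130,450,220));n,l,st,ce=cv2.connectedComponentsWithStats(ms)
i=1+np.argmax(st[1:,4]);p=np.argwhere(l==i)[:,::-1];a=p[p[:,1]>=p[:,1].max()-1].mean(0)+[0,.5]
mw=mask(w,(10,80,30),(32,255,255),(300,165,340,215));q=np.argwhere(mw)[:,::-1];b=q[q[:,1]<=q[:,1].min()+1].mean(0)-[0,.5]
print(a,b,'tip',*tri([ray(s,*a),ray(w,*b,True)]),'pred px',proj(s,o['position']-[0,0,.123]))
im=np.zeros((400,800,3),np.uint8);im[:,:400]=cv2.resize(w['pixels'][80:280,220:420,::-1],(400,400));im[:,400:]=cv2.resize(s['pixels'][50:250,350:550,::-1],(400,400))
cv2.imwrite('pics/c9.png',im)
E
python3 chk.py
```

```text
clock: 16.0
position: [0.5376, 0.2778, 0.2864]
tool_rot: [-3.141, -0.0, 2.705]
force: [1.4, -0.5, 0.0]
grip_width: 0.0231
finger_force: 49.1
clock: 16.5
position: [0.5372, 0.276, 0.1972]
tool_rot: [-3.139, -0.001, 2.703]
force: [0.1, 0.9, -0.1]
grip_width: 0.0236
finger_force: 49.1
clock: 17.0
position: [0.5379, 0.2771, 0.1992]
tool_rot: [3.141, 0.0, 2.703]
force: [-0.9, -0.1, -0.4]
grip_width: 0.0235
finger_force: 49.1
[0.53779035 0.27710773 0.19898045] [1.79988615e+02 8.12202914e-03 1.54899907e+02] [ 0.83152546 -0.05769506 -0.28617332]
[427.   191.75] [320.5        187.16666667] tip [0.53655661 0.27813509 0.07541221] [np.float64(0.00014209158170671882), np.float64(0.00014209158170681578)] pred px (np.float64(426.62493966200265), np.float64(191.82038577382932))
```

View pics/c9.png

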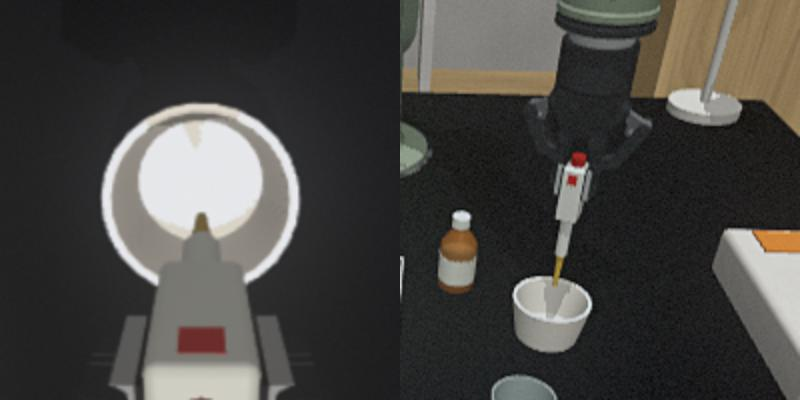

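The tip is within 1 mm of the dish centre and at z ≈ 0.0755. A last 1 cm down with a small trim.

```bash
python3 -m crank '{"travel":[[0,-0.05,-0.3],[-0.05,-0.05,-0.7],[-0.05,-0.05,-1],[-0.05,-0.05,-1],[-0.05,-0.05,-1]],"turn":[[0,0,0],[0,0,0],[0,0,0],[0,0,0],[0,0,0]],"gripper":[1,1,1,1,1]}'
for i in 1 2; do python3 -m crank '{"travel":[[0,0,0],[0,0,0],[0,0,0],[0,0,0],[0,0,0]],"turn":[[0,0,0],[0,0,0],[0,0,0],[0,0,0],[0,0,0]],"gripper":[1,1,1,1,1]}';done
python3 chk.py; python3 - <<'E'
from h import *
import pickle
t=grab('top');s=grab('scene');f,t0,s0=pickle.load(open('f5.pkl','rb'))
print('liner/handle',*wrect(t,mask(t,(100,120,60),(125,255,255),(310,180,350,275)),.016))
for n,a,b in(('top',t,t0),('scene',s,s0)):
    d=np.abs(cv2.GaussianBlur(a['pixels'],(5,5),0).astype(int)-cv2.GaussianBlur(b['pixels'],(5,5),0)).max(2)>50
    k,l,st,ce=cv2.connectedComponentsWithStats(d.astype(np.uint8));print(n,[tuple(map(int,x)) for x in st[1:] if x[4]>15])
E
```

```text
clock: 17.6
position: [0.5372, 0.2765, 0.1886]
tool_rot: [-3.141, -0.0, 2.703]
force: [0.2, -0.7, -0.6]
grip_width: 0.0236
finger_force: 49.1
clock: 18.1
position: [0.5373, 0.2765, 0.1888]
tool_rot: [-3.142, 0.0, 2.703]
force: [-0.5, -0.2, -1.8]
grip_width: 0.0234
finger_force: 49.1
clock: 18.6
position: [0.5372, 0.2766, 0.1888]
tool_rot: [-3.142, -0.0, 2.703]
force: [0.2, 0.3, -0.8]
grip_width: 0.0231
finger_force: 49.1
[0.53726319 0.27654342 0.18878907] [-1.79998538e+02 -1.85996717e-06  1.54897710e+02] [ 0.41209282  0.95924459 -0.88803395]
[426.33333333 194.83333333] [320.2 187.1] tip [0.53565324 0.27777487 0.06565822] [np.float64(0.000537834194988622), np.float64(0.0005378341949885966)] pred px (np.float64(425.70704401820007), np.float64(195.1013509796311))
liner/handle centre [509.9 -18. ] size [11.  85.3] rectyaw 179.5 pcayaw 176.8 mean [509.9 -18. ]
top [(124, 166, 98, 178, 9637), (306, 187, 106, 213, 13548), (295, 191, 49, 74, 2196), (103, 194, 20, 69, 880), (195, 195, 9, 17, 54), (100, 201, 6, 16, 64), (202, 208, 24, 27, 360), (387, 211, 6, 39, 131), (439, 212, 8, 4, 27), (447, 214, 8, 8, 49), (437, 219, 11, 7, 43), (323, 265, 12, 3, 17), (141, 318, 96, 82, 6740), (311, 368, 16, 18, 223), (319, 390, 30, 10, 195)]
scene [(300, 0, 12, 7, 55), (426, 0, 52, 62, 1379), (473, 0, 11, 20, 138), (497, 0, 11, 12, 66), (278, 9, 11, 5, 37), (344, 8, 8, 17, 51), (354, 10, 5, 17, 42), (299, 12, 8, 4, 27), (270, 15, 34, 79, 1151), (302, 14, 21, 65, 417), (450, 15, 10, 10, 58), (480, 20, 6, 4, 16), (297, 26, 16, 5, 69), (352, 26, 10, 48, 151), (482, 37, 6, 7, 24), (426, 59, 50, 40, 1013), (320, 60, 18, 43, 279), (281, 94, 3, 11, 22), (464, 111, 10, 6, 28), (425, 130, 20, 67, 643), (181, 141, 17, 24, 284), (190, 162, 13, 9, 70)]
```

```bash
python3 -c "
from workcell import bot
print(bot.job_done())"
```

```text
the job is handed in; nothing more can be done
None
```

The job is handed in at about 19 s: the spatula lies flat and released in the middle of the green-lined compartment, and the pipette is held upright and still within about 1 mm of the dish centre, tip about 1 cm above the rim; the scene camera shows nothing else moved.

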